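# Photograph the ringed type mount with the hand-held microscope

## Robot

A 6-joint arm with a two-finger parallel gripper is mounted at the origin on a cart in front of the work surface, level with it; the furniture and walls round the work are solid. World frame = base frame: x ahead of the robot, y to its left, z up, the work surface at z = 0. Lengths are in mm, angles in rad, forces in N, time in s.
With the tool pointing down it reaches from about 350 to 775 mm from the base axis. Payload 7.3 kg.
Tool frame: the origin (TCP) lies midway between the tips of the shut fingers; the grasp point (between the pads) lies 19 mm behind it; z points along the fingers, y is the line along which they close (so a half turn about z gives the same grasp; the last joint's range is limited). The gripper opens to 92 mm and grips with 3 to 60 N. Pads are 19 mm wide; open, the fingers measure 130 mm over their backs; the gripper's body (75 mm by 190 mm) begins 47 mm behind the grasp point.
Start: joints at [-1.466, 0.342, 1.524, -0, 1.275, -0.146], TCP at [130.316, -508.589, 226.741] pointing down, gripper open.
Joint ranges: [-2.53, 2.53], [-0.77, 2.02], [0.04, 2.7], [-1, 4.14], [0.28, 2.66], [-3.11, 3.11]. Speed limits (rad/s): [2.57, 2.57, 3.14, 3.14, 3.14, 3.14].

## Interface

Orientations are given as [roll, pitch, yaw] about the fixed x, y, z axes, in that order (R = Rz(yaw) Ry(pitch) Rx(roll)).
In Python, from plant import * gives the robot as it stands.
- The arm moves only by the tool step_arm, never from a script. Its argument "deltas" is one flat list of numbers, 5 for each row, row after row: the shift along the world's x, y, z in mm, then the turn about the world's z in degrees, then the finger opening in mm, from 0 to 91.8. In form: [tx, ty, tz, turn, gripper, tx, ty, tz, turn, gripper, ...]. A call has exactly 10 rows; each row shifts and turns the commanded pose from where the row before left it; what a row does not reach is not made up. A row lasts 1/8 s, in which the tool goes at most 62.5 mm and 10.7 degrees, less where a joint would pass 70% of its speed; a pose out of reach is approached as far as the arm can. A call is refused whole if a number of a shift passes 62.5 or a number of a turn 10.7, either way. A call with a gripper value outside its range is refused whole. The fingers move at their own pace and stop on an object; the grip force is fixed at half the most. Time passes only in rows, so rows that do not move let the fingers close, or fill a call up. It gives the time, the measured TCP pose, the force, the opening and the grip force at its end, in the units of the state.
- get_obs(): the state, without advancing time (a new reading comes with each control period).
- capture(name): name is "side" or "top"; returns the picture (480x640x3 uint8, red, green, blue); there is no depth.
- camera_params(name): a dict with "mtx" (3x3 intrinsics, pixels), "rvec" (rotation vector, rad) and "tvec" (3), from world to camera coordinates, as OpenCV has them. Camera axes: x right, y down, z forward; pixel columns grow to the right and rows downward; lengths in mm; the calibration is good to about 2 mm. A picture is of the moment at which its call begins. camera_params takes no time and is no camera call.
- close_job(): hands the job in; it is judged then, once.
The state is a dict: "time": time; "joint_positions": joint angles; "dq": joint speeds; "tau": joint torques, N m; "tool_pos": TCP position; "tcp_rot": TCP orientation; "contact_force": force on the tool from outside, world axes, zero at the start; "moment": the same for the moment, N m; "grip_width": finger opening in mm; "finger_force": force on a finger pad.
Only numpy, scipy, OpenCV 4.12 (cv2) and the standard library are available. Lean on these libraries where they do the work, as an engineer would, in place of code of your own. Each camera call takes 0.05 s, during which the arm holds its last target. There are 200 camera calls.

## Task

Slide the clear dust window of the sloping wooden slide case all the way open, then take the hand-held microscope out of its charging dock and set its sprung nose on the slide with the red label, centred on the red ink ring and square to the sloping glass. Press gently, only until the nose is pushed about half way in, so that the cover glass is not cracked. Finish while still holding the microscope there for the picture, with the window left open and the other things on the desk left where they are.

Things in the scene. Friction and masses are not known exactly. Their poses are not given: they have to be found in the camera images.
- slide_case: Fixed wooden wedge, 160 mm deep (x), 252 mm wide (y), 30 mm high in front (-x), 88 mm at the back: its top slopes up away from the robot at 20 degrees. Origin: centre of the underside, z up. The right half of the top (-y) is a grey bed with two slides under the clear window, the left half (+y) a closed deck. A rim round the top stands 16 mm above the bed.
- window (a joint): Travel of the clear window along the case's +y (level, to the left): 0 closed over the slides, 0.112 m fully open over the wooden deck, at its stop. It starts nearly shut, has about 1.2 N of friction and stays where it is left. The pane lies 9 to 14 mm above the bed; fully open it leaves 112 by 134 mm free over the slides.
- window_grip (a point): Middle of the window's black pull: a fin 30 mm long (x, up the slope), 12 mm thick (y, the sliding direction, the case's y) and 26 mm tall (z, square out of the pane), in the middle of the pane. The fin's top is 9 mm above this point, the pane 18 mm and its thin foot plate 15 mm below it (along z). Pinch it from above across its 12 mm.
- scope: Hand-held digital microscope, 129 mm long, about 125 g. Origin: centre of the nose's rim as it hangs free; z up the barrel. White rounded-square barrel 34 x 34 mm (flats across x and y) from z = 50 to 125 mm; black collar 42 mm across from 36 to 50 mm; below it the clear nose. It stands upright in the dock, nose down, collar resting on the dock's top, and lifts straight out.
- nose (a joint): How far the sprung nose is pushed into the microscope: 0 hanging free, 0.012 m against its stop. The spring starts at 1 N and gains 250 N/m: 2.5 N at half travel (0.006 m), 4 N at the stop, after which pushing is hard.
- nose_tip (a point): Centre of the nose's flat black rubber rim, 25 mm across, the face that is set on the slide; z points up the barrel.
- dock: Fixed grey charging dock: round foot 88 mm across, on it a 58 mm square block whose top is 44 mm above the desk, with a round 33 mm well for the nose. Origin: centre of the underside, z up.
- type_slide: The glass slide with a red label at its lower end and a red ink ring on its cover glass, 76 mm long (x, up the slope) by 26 mm wide by 2.5 mm thick, clipped on the bed in the left or the right of two places 48 mm apart. Origin: centre of its underside; z points square out of the sloping glass.
- ink_ring (a point): Centre of the red ink ring (13 mm across) on the upper face of the slide with the red label, 6 mm up the slope from the slide's middle; z points square out of the glass.
- plain_slide: The other slide, same size and lie, white label, no ring. Not to be used.
- vial3: Loose glass vial with a white cap, 21 mm across, 58 mm tall; a bystander. Origin: underside.
- vial4: Loose glass vial with a blue cap, 21 mm across, 64 mm tall; a bystander. Origin: underside.
- foam_block2: Loose white foam cube with a pinned beetle, 36x30x52 mm; a bystander. Origin: underside.
- petri_dish2: Loose small petri dish with two beetles, 56 mm across, 14 mm high; a bystander. Origin: underside.
- label_cards: Loose banded stack of pale label cards, 40x57x10 mm; a bystander. Origin: underside.
- forceps_fine: Loose steel forceps lying flat, 13x120x9 mm; a bystander. Origin: underside.
- loupe: Loose folding loupe, 26x67x16 mm; a bystander. Origin: underside.

How it is judged:
By the outcome, as a careful person would: the job done as asked, in the order asked, and still so for the second after the job is handed in, while the arm keeps its last pose, push and grip.
It also fails if it takes over 54 s, if anything falls off the work surface, if the arm or the gripper's body presses on something with over 40 N, if the wrist force passes 120 N, or if a joint passes its speed limit or range.

## Working session

There is one attempt and no reset: what is moved stays moved. The work goes in short steps, Python scripts to look and compute and a tool call to move; the robot and the scene stay as the last step left them, time stands still between calls to the robot, and variables do not carry over. Pictures are saved under pics/ and viewed, at most 10 in all, crops included, and the job is handed in when it is done.

Besides the shell and the picture viewer there is one more tool, called after "Request:" by a JSON object that holds its "name" and its "arguments", one argument or row to a line. step_arm: Moves the arm, as the interface text tells. Its arguments: {"type":"object","properties":{"deltas":{"type":"array","items":{"type":"number"}}},"required":["deltas"]}

```bash
mkdir -p pics; ls; python3 - <<'E'
from plant import *
import cv2
for n in ("side","top"):
    cv2.imwrite(f"pics/{n}0.png",capture(n)[:,:,::-1])
    p=camera_params(n); R=cv2.Rodrigues(p["rvec"])[0]
    print(n,p["mtx"].tolist(),(-R.T@p["tvec"].ravel()).round(),R.round(3).tolist())
print(get_obs())
E
```

```text
pics
side [[459.34059078416925, 0.0, 316.3663911277591], [0.0, 459.34059078416925, 237.8728326513335], [0.0, 0.0, 1.0]] [528. 966. 519.] [[-1.0, -0.02, 0.021], [-0.027, 0.393, -0.919], [0.011, -0.919, -0.394]]
top [[512.839788913705, 0.0, 319.20125906551124], [0.0, 512.839788913705, 239.43644655526916], [0.0, 0.0, 1.0]] [ 4.530e+02 -1.000e+00  1.144e+03] [[0.023, -0.999, 0.03], [-0.995, -0.026, -0.097], [0.097, -0.027, -0.995]]
{'time': 0.1, 'joint_positions': array([-1.46603510e+00,  3.42671762e-01,  1.52491585e+00, -4.77376439e-05,
        1.27537805e+00, -1.46010370e-01]), 'dq': array([-0.00180536, -0.001281  , -0.00225182, -0.0032297 , -0.00218367,
       -0.00048787]), 'tau': array([ 9.97704592e-04, -4.32005060e+01, -2.44694173e+01,  7.18611851e-02,
        5.25260519e-02, -5.08603114e-05]), 'tool_pos': array([ 130.24397753, -508.22030939,  226.10670624]), 'tcp_rot': array([-3.14022761e+00, -1.54597270e-04,  2.50785421e-01]), 'contact_force': array([ 0.05601166,  0.12718439, -0.06635036]), 'moment': array([ 0.02386695, -0.02068254, -0.03852868]), 'finger_force': 0.0, 'grip_width': 91.7214482196413}
```

View pics/side0.png

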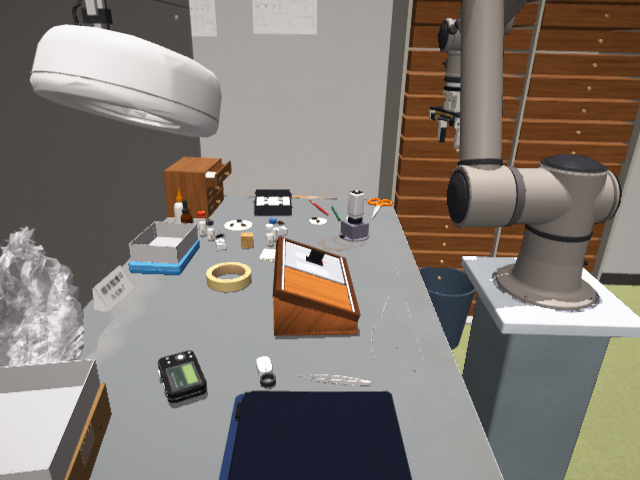

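View pics/top0.png

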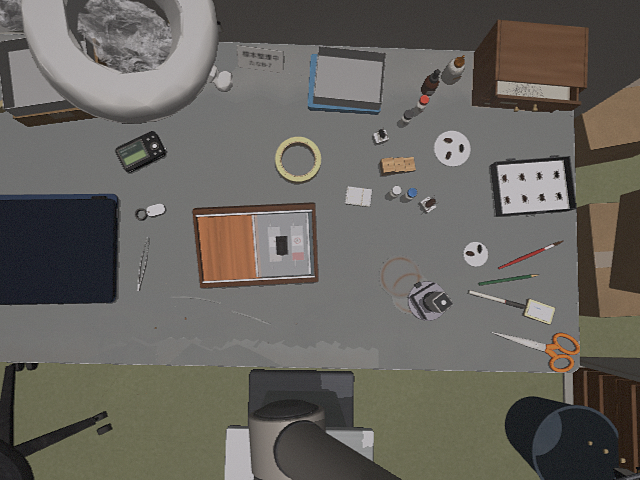

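```bash
python3 - <<'E'
import cv2,numpy as np
t=cv2.imread("pics/top0.png"); s=cv2.imread("pics/side0.png")
a=cv2.resize(t[195:295,185:325],None,fx=5,fy=5,interpolation=2)
cv2.imwrite("pics/c1.png",a)  # scale5 origin (185,195)
b=cv2.resize(t[265:330,395:465],None,fx=6,fy=6,interpolation=2) # 420x390
c=cv2.resize(s[180:250,330:390],None,fx=6,fy=6,interpolation=2) # 360x420
o=np.zeros((420,780,3),np.uint8);o[:390,:420]=b;o[:,420:]=c
cv2.imwrite("pics/c2.png",o)
E
```

```text
(no output)
```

View pics/c1.png

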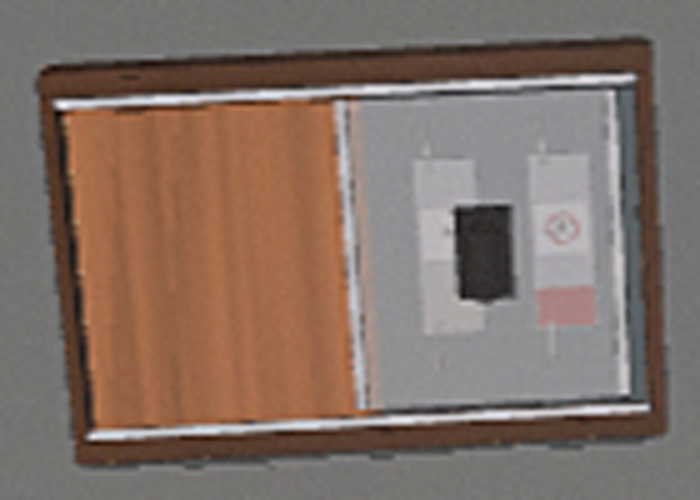

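View pics/c2.png

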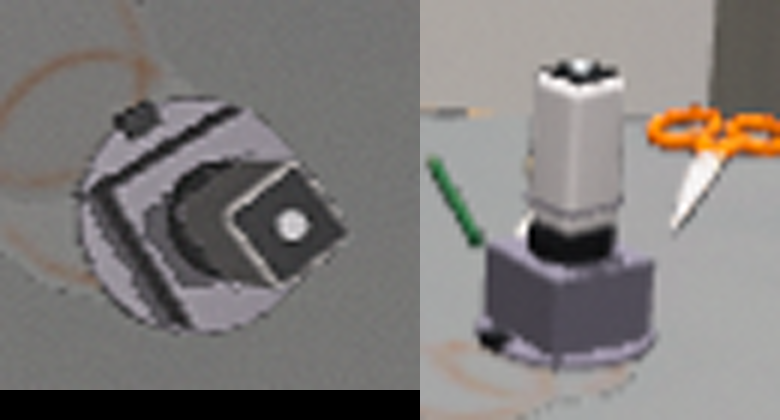

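```bash
cat > h.py <<'E'
import numpy as np,cv2
from plant import *
def proj(n,P):
    p=camera_params(n); return cv2.projectPoints(np.float64(P).reshape(-1,1,3),p["rvec"],p["tvec"],p["mtx"],None)[0].reshape(-1,2)
def ray(n,px):
    p=camera_params(n);R=cv2.Rodrigues(p["rvec"])[0];t=np.ravel(p["tvec"])
    return -R.T@t, R.T@np.linalg.inv(p["mtx"])@np.array([*px,1.])
def onz(n,px,z):
    c,d=ray(n,px);return c+d*(z-c[2])/d[2]
def tri(a,b):
    ca,da=ray("top",a);cb,db=ray("side",b)
    A=np.stack([da,-db],1);s=np.linalg.lstsq(A,cb-ca,rcond=None)[0]
    pa,pb=ca+da*s[0],cb+db*s[1];return (pa+pb)/2,np.linalg.norm(pa-pb)
E
python3 - <<'E'
from h import *
from scipy.optimize import least_squares
C=np.array([[40,68],[650,40],[665,435],[80,463]])/5+[185,195]
L=np.array([[80,126],[80,-126],[-80,-126],[-80,126.]])
def pts(v,z=None):
    c,s=np.cos(v[2]),np.sin(v[2]);xy=L@np.array([[c,s],[-s,c]])+v[:2]
    return np.c_[xy,np.array([88,88,30,30])+v[3]]
f=lambda v:(proj("top",pts(v))-C).ravel()
r=least_squares(f,[450,60,0,0]);print("free dz",r.x,r.fun.round(1))
r0=least_squares(lambda v:f([*v,0]),[450,60,0]);print("dz0",r0.x,r0.fun.round(1))
x,y,w=r0.x
# side check corners
print("side corners",proj("side",pts([x,y,w,0])).round(0).tolist())
def plane(px,h): # point at height h square above rim plane -> case coords
    c,d=ray("top",px);n=np.array([-np.sin(.349)*np.cos(w),-np.sin(.349)*np.sin(w),np.cos(.349)])
    p0=np.array([x,y,59])+h*n;P=c+d*((p0-c)@n)/(d@n)
    q=P-[x,y,0];return P.round(1),(np.cos(w)*q[0]+np.sin(w)*q[1]).round(1),(-np.sin(w)*q[0]+np.cos(w)*q[1]).round(1)
# bed is 16 below the rim; ring 13.5 below
print("ring",plane((185+561/5,195+228/5),-13.5))
for q in((455,205),(513,205),(455,300),(513,300),(484,251)):print("fin",plane((185+q[0]/5,195+q[1]/5),-2+0+26))
print("pane edges", plane((185+340/5,195+100/5),-2),plane((185+612/5,195+90/5),-2))
B=lambda q:(395+q[0]/6,265+q[1]/6)
for q in((295,163),(347,232),(275,287),(228,215),(292,225)):print("scope",onz("top",B(q),133).round(1))
print(tri(B((292,225)),(330+160/6,180+68/6)))
print("dock foot circle centre",onz("top",B((192,213)),6))
E
```

```text
free dz [5.41533743e+02 1.00072178e+02 7.32553471e-02 6.03125225e+00] [-0.2  0.4  0.3  0.5  0.3 -0.6 -0.4 -0.4]
dz0 [5.42041943e+02 1.00650002e+02 7.33264914e-02] [ 0.1  0.6 -0.1  0.8  0.  -0.8 -0.1 -0.6]
side corners [[273.0, 295.0], [277.0, 240.0], [344.0, 262.0], [358.0, 321.0]]
ring (array([556.9,  16.3,  47.8]), np.float64(8.6), np.float64(-85.2))
fin (array([561.2,  59.5,  90.4]), np.float64(16.1), np.float64(-42.4))
fin (array([561.9,  35.7,  90. ]), np.float64(15.0), np.float64(-66.3))
fin (array([522.9,  59.1,  76.5]), np.float64(-22.1), np.float64(-40.1))
fin (array([523.6,  35. ,  76.1]), np.float64(-23.2), np.float64(-64.1))
fin (array([543.1,  47.3,  83.5]), np.float64(-2.8), np.float64(-53.3))
pane edges (array([605.1, 109.4,  80. ]), np.float64(63.5), np.float64(4.1)) (array([612.5,  -4. ,  79.6]), np.float64(62.6), np.float64(-109.5))
scope [ 454.1 -277.9  133. ]
scope [ 432.  -295.1  133. ]
scope [ 413.5 -271.2  133. ]
scope [ 436.6 -255.7  133. ]
scope [ 433.9 -276.9  133. ]
(array([ 432.54351218, -276.84551283,  132.71760823]), np.float64(2.6109658541430623))
dock foot circle centre [ 434.96744324 -274.32484687    6.        ]
```

```bash
python3 - <<'E'
import cv2
s=cv2.imread("pics/side0.png")
cv2.imwrite("pics/c3.png",cv2.resize(s[230:340,265:365],None,fx=5.4,fy=5.4,interpolation=2))
E
```

```text
(no output)
```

View pics/c3.png

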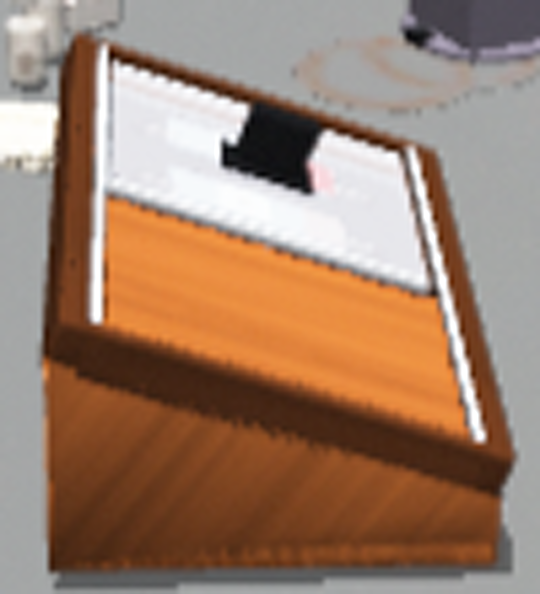

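```bash
python3 - <<'E'
from h import *
from scipy.optimize import least_squares
C=np.array([[40,68],[650,40],[665,435],[80,463]])/5+[185,195]
S=np.array([[58,325],[85,35],[435,150],[513,460]])/5.4+[265,230]; S=S[[0,1,2,3]]
L=np.array([[80,126],[80,-126],[-80,-126],[-80,126.]]);a=np.radians(20)
def fr(v):
    c,s=np.cos(v[2]),np.sin(v[2]);Rz=np.array([[c,-s,0],[s,c,0],[0,0,1]])
    return Rz@cv2.Rodrigues(np.array([0,-a,0]))[0],Rz
def pts(v):
    R,Rz=fr(v);e=np.array([[80,126],[80,-126],[-80,-126],[-80,126.]])
    P=np.c_[e,np.array([88,88,30,30])]
    return P@Rz.T+[v[0],v[1],0]+v[3]*R[:,2]
f=lambda v:np.r_[(proj("top",pts(v))-C).ravel(),(proj("side",pts(v))-S).ravel()]
r=least_squares(f,[540,100,.07,5]);v=r.x;print(v,r.fun.round(1))
R,Rz=fr(v);O=np.array([v[0],v[1],59]);
def plane(px,h):
    c,d=ray("top",px);n=R[:,2];p0=O+h*n;P=c+d*((p0-c)@n)/(d@n);return P.round(1),(R.T@(P-O)).round(1)
h=v[3]
print("R",R.round(3).tolist())
print("ring",plane((185+561/5,195+228/5),h-13.5))
for q in((455,205),(513,205),(484,205)):print("fintop",plane((185+q[0]/5,195+q[1]/5),h-2+26-0))
for q in((513,300),(484,300)):print("finlow",plane((185+q[0]/5,195+q[1]/5),h-2+26))
# predicted fin top/bottom in both for centre at case x s, y t
E
```

```text
[5.42992986e+02 9.97561902e+01 7.13936686e-02 1.13482887e+01] [-0.4  1.1  0.7  1.4  0.6  0.6 -0.7  0.7 -0.9 -0.5 -2.5 -0.5 -0.3  0.4
 -0.3  0.5]
R [[0.937, -0.071, -0.341], [0.067, 0.997, -0.024], [0.342, 0.0, 0.94]]
ring (array([555.8,  16.1,  59.2]), array([  6.5, -84.4,  -2.2]))
fintop (array([560.1,  58.9, 101.8]), array([ 27.9, -42. ,  35.3]))
fintop (array([560.7,  35.3, 101.4]), array([ 26.8, -65.6,  35.3]))
fintop (array([560.4,  47.1, 101.6]), array([ 27.3, -53.8,  35.3]))
finlow (array([522.8,  34.6,  87.6]), array([-13.5, -63.6,  35.3]))
finlow (array([522.5,  46.5,  87.8]), array([-12.9, -51.7,  35.3]))
```

Request:
{"name": "step_arm", "arguments": {
  "deltas": [40.7,55.4,-6,-1,50,40.7,55.4,-6,-1,50,40.7,55.4,-6,-1,50,40.7,55.4,-6,-1,50,40.7,55.4,-6,-1,50,40.7,55.4,-6,-1,50,40.7,55.4,-6,-1,50,40.7,55.4,-6,-1,50,40.7,55.4,-6,-1,50,40.7,55.4,-6,-1.3,50]
}}

```text
time: 1.35
tool_pos: [499.8, -4.9, 172.1]
tcp_rot: [3.141, 0.0, 0.071]
contact_force: [1.5, -1.2, 0.4]
grip_width: 50.0
finger_force: 0.0
```

Request:
{"name": "step_arm", "arguments": {
  "deltas": [0,0,0,0,50,0,0,0,0,50,0,0,-10,0,50,0,0,-10,0,50,0,0,-10,0,50,0,0,-10,0,50,0,0,-5,0,50,0,0,0,0,50,0,0,0,0,50,0,0,0,0,50]
}}

```text
time: 2.6
tool_pos: [499.2, -6.8, 127.7]
tcp_rot: [3.141, -0.001, 0.071]
contact_force: [0.6, 0.5, -0.8]
grip_width: 50.0
finger_force: 0.0
```

```bash
python3 - <<'E'
from h import *
o=get_obs();print(o["tool_pos"],o["contact_force"])
a=capture("top")[:,:,::-1];b=capture("side")[:,:,::-1]
p=proj("top",[o["tool_pos"]])[0];q=proj("side",[o["tool_pos"]])[0];print(p,q)
A=cv2.resize(a[190:290,245:325],None,fx=5,fy=5,interpolation=2);B=cv2.resize(b[220:320,275:355],None,fx=5,fy=5,interpolation=2)
cv2.imwrite("pics/g1.png",np.hstack([A,B]))
E
```

```text
[499.19022913  -6.77368686 127.72797706] [ 0.57761498  0.52890453 -0.82793954]
[307.52063072 266.08958573] [333.88791306 228.14630824]
```

View pics/g1.png

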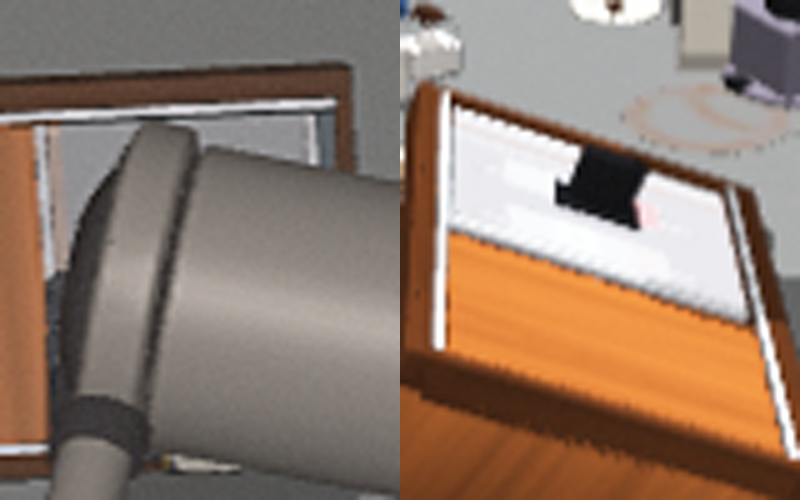

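```bash
python3 - <<'E'
from h import *
v=[543.0,99.8,.0714,11.3];a=np.radians(20)
R=cv2.Rodrigues(np.array([0,0,v[2]]))[0]@cv2.Rodrigues(np.array([0,-a,0]))[0];O=np.array([v[0],v[1],59])
for n,c,o,k in(("side",(275,220),400,5),("top",(185,195),0,5)):
  for x,y,z in((15,-6,9),(15,6,9),(-15,6,9),(-15,-6,9),(15,6,-15),(-15,6,-15),(-15,-6,-15)):
    p=proj(n,[O+R@[x,y-53.5,27.3+z]])[0];print(n,(x,y,z),((p-c)*k+[o,0]).round())
E
```

```text
side (15, -6, 9) [581. 139.]
side (15, 6, 9) [582. 151.]
side (-15, 6, 9) [646. 172.]
side (-15, -6, 9) [644. 160.]
side (15, 6, -15) [563. 197.]
side (-15, 6, -15) [626. 218.]
side (-15, -6, -15) [625. 206.]
top (15, -6, 9) [499. 234.]
top (15, 6, 9) [470. 236.]
top (-15, 6, 9) [474. 306.]
top (-15, -6, 9) [503. 305.]
top (15, 6, -15) [472. 221.]
top (-15, 6, -15) [476. 290.]
top (-15, -6, -15) [504. 289.]
```

Request:
{"name": "step_arm", "arguments": {
  "deltas": [8,11,0,0,50,8,11,0,0,50,8,11,0,0,50,8,11,0,0,50,6.3,8.6,0,0,50,0,0,0,0,50,0,0,0,0,50,0,0,0,0,50,0,0,0,0,50,0,0,0,0,50]
}}

```text
time: 3.95
tool_pos: [537.2, 45.6, 127.5]
tcp_rot: [3.142, -0.0, 0.071]
contact_force: [-0.7, -0.2, 0.4]
grip_width: 50.1
finger_force: 0.0
```

Request:
{"name": "step_arm", "arguments": {
  "deltas": [0,0,-14,0,50,0,0,-14,0,50,0,0,-12,0,50,0,0,-9,0,50,0,0,0,0,50,0,0,0,0,50,0,0,0,0,5,0,0,0,0,5,0,0,0,0,5,0,0,0,0,5]
}}

```text
time: 5.2
tool_pos: [537.3, 45.9, 78.5]
tcp_rot: [-3.142, -0.0, 0.071]
contact_force: [-0.7, 1.2, 1.4]
grip_width: 14.3
finger_force: 0.6
```

Request:
{"name": "step_arm", "arguments": {
  "deltas": [0,0,0,0,5,0,0,0,0,5,0,0,0,0,5,-0.7,10,0,0,5,-0.9,12,0,0,5,-0.9,12,0,0,5,-0.9,12,0,0,5,-0.9,12,0,0,5,-0.9,12,0,0,5,-0.9,12,0,0,5]
}}

```text
time: 6.45
tool_pos: [531.0, 128.6, 78.5]
tcp_rot: [3.141, 0.0, 0.071]
contact_force: [-0.6, -1.6, 3.3]
grip_width: 11.9
finger_force: 30.0
```

Request:
{"name": "step_arm", "arguments": {
  "deltas": [-0.7,10,0,0,5,-0.5,7,0,0,5,-0.3,4,0,0,5,-0.2,2,0,0,5,-0.2,2,0,0,5,-0.2,2,0,0,5,0,0,0,0,5,0,0,0,0,5,0,0,0,0,5,0,0,0,0,5]
}}

```text
time: 7.7
tool_pos: [529.2, 152.3, 78.5]
tcp_rot: [3.138, 0.001, 0.071]
contact_force: [-1.9, -12.6, 5.9]
grip_width: 11.8
finger_force: 30.0
```

Request:
{"name": "step_arm", "arguments": {
  "deltas": [0,-1.5,0,0,30,0,0,0,0,60,0,0,0,0,60,0,0,0,0,60,0,0,20,0,60,0,0,25,0,60,0,0,25,0,60,0,0,20,0,60,-8,-36,10,3,60,-9,-40,0,3,60]
}}

```text
time: 8.95
tool_pos: [512.4, 77.1, 179.3]
tcp_rot: [3.141, -0.002, 0.179]
contact_force: [0.0, -0.4, 0.1]
grip_width: 60.3
finger_force: 0.0
```

Request:
{"name": "step_arm", "arguments": {
  "deltas": [-9,-42,0,3,60,-9,-42,0,3,60,-9,-42,0,3,60,-9,-42,0,3,60,-9,-42,0,3,60,-9,-42,0,3,60,-9,-42,0,3,60,-9,-42,0,3,60,0,0,0,3,60,0,0,0,0,60]
}}

```text
time: 10.2
tool_pos: [439.9, -258.9, 178.2]
tcp_rot: [-3.141, -0.0, 0.646]
contact_force: [0.0, -0.1, 0.3]
grip_width: 59.9
finger_force: 0.0
```

```bash
python3 - <<'E'
from h import *
o=get_obs();print(o["tool_pos"],o["tcp_rot"],o["contact_force"])
a=capture("top")[:,:,::-1];b=capture("side")[:,:,::-1]
p=proj("top",[o["tool_pos"]])[0];q=proj("side",[o["tool_pos"]])[0];print(p,q)
A=cv2.resize(a[195:295,185:325],None,fx=3,fy=3,interpolation=2);B=cv2.resize(b[130:250,320:420],None,fx=3.8,fy=3.8,interpolation=2)
c=np.zeros((456,800,3),np.uint8);c[:300,:420]=A;c[:,420:]=B[:456,:380]
cv2.imwrite("pics/g2.png",c)
E
```

```text
[ 439.88677687 -258.91406615  178.24877756] [-3.14136244e+00 -7.45468147e-05  6.45713524e-01] [ 0.01642033 -0.05338739  0.30974853]
[440.71816875 299.67170157] [354.82281344 177.27710609]
```

View pics/g2.png

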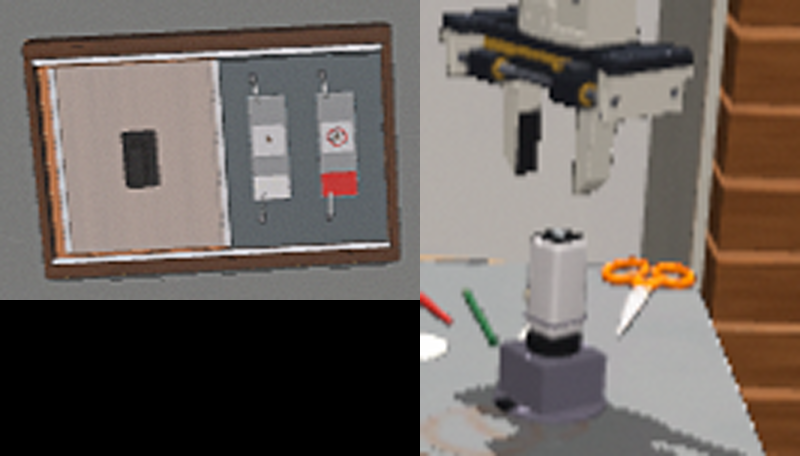

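Request:
{"name": "step_arm", "arguments": {
  "deltas": [-3,-9,0,0,60,-2.9,-8,0,0,60,0,0,-16,0,60,0,0,-22,0,60,0,0,-22,0,60,0,0,-20,0,60,0,0,-14,0,60,0,0,0,0,60,0,0,0,0,40,0,0,0,0,36]
}}

```text
time: 11.55
tool_pos: [434.6, -276.1, 85.2]
tcp_rot: [3.14, -0.0, 0.647]
contact_force: [0.2, -0.5, -0.1]
grip_width: 44.7
finger_force: 0.0
```

Request:
{"name": "step_arm", "arguments": {
  "deltas": [0,0,0,0,30,0,0,0,0,25,0,0,0,0,25,0,0,0,0,25,0,0,0,0,25,0,0,0,0,25,0,0,0,0,25,0,0,0,0,25,0,0,0,0,25,0,0,0,0,25]
}}

```text
time: 12.8
tool_pos: [434.3, -275.8, 84.8]
tcp_rot: [3.141, -0.0, 0.647]
contact_force: [-0.5, 1.5, 4.6]
grip_width: 33.8
finger_force: 30.0
```

Request:
{"name": "step_arm", "arguments": {
  "deltas": [0,0,9,0,25,0,0,9,0,25,0,0,9,0,25,0,0,0,0,25,-4,-3,0,0,25,-4,-3,0,0,25,-4,-3,0,0,25,0,0,0,0,25,0,0,0,0,25,0,0,0,0,25]
}}

```text
time: 14.05
tool_pos: [422.5, -284.4, 111.4]
tcp_rot: [3.141, -0.001, 0.647]
contact_force: [3.8, 2.8, 1.0]
grip_width: 33.7
finger_force: 30.0
```

Request:
{"name": "step_arm", "arguments": {
  "deltas": [-4,-3,0,0,25,-4,-3,0,0,25,-4,-3,0,0,25,-4,-3,0,0,25,0,0,0,0,25,0,0,0,0,25,0,0,0,0,25,0,0,0,0,25,0,0,0,0,25,0,0,0,0,25]
}}

```text
time: 15.3
tool_pos: [406.3, -296.4, 111.2]
tcp_rot: [-3.141, -0.0, 0.647]
contact_force: [4.4, 3.6, -2.5]
grip_width: 33.9
finger_force: 30.0
```

```bash
python3 - <<'E'
from h import *
o=get_obs();print(o["tool_pos"],o["contact_force"],o["grip_width"])
b=capture("side")[:,:,::-1]
cv2.imwrite("pics/g3.png",cv2.resize(b[165:250,315:415],None,fx=7,fy=7,interpolation=2))
# predicted axis lines in px of the side crop for tilts, origin pivot
x=np.array([np.cos(.647),np.sin(.647),0]);P=o["tool_pos"]+[0,0,19]
for t in (0,15,20,25):
    ax=-np.sin(np.radians(t))*x+np.array([0,0,np.cos(np.radians(t))])
    print(t,((proj("side",[P-96*ax,P-46*ax,P+29*ax])-[315,165])*7).round().tolist())
E
```

```text
[ 406.2595033  -296.42054089  111.20162017] [ 4.42847473  3.59605301 -2.49615049] 33.93166273021902
0 [[335.0, 397.0], [343.0, 284.0], [354.0, 109.0]]
15 [[291.0, 401.0], [321.0, 286.0], [368.0, 108.0]]
20 [[276.0, 399.0], [314.0, 284.0], [372.0, 109.0]]
25 [[262.0, 396.0], [308.0, 283.0], [376.0, 111.0]]
```

View pics/g3.png

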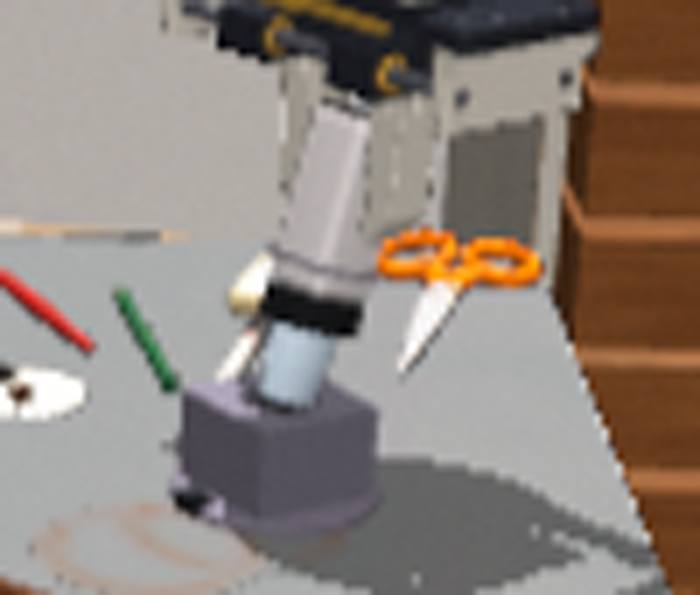

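Request:
{"name": "step_arm", "arguments": {
  "deltas": [0,0,8,0,25,0,0,16,0,25,0,0,24,0,25,0,0,21,0,25,10,25,0,-3,25,12,34,0,-4,25,12,34,0,-4,25,12,34,0,-4,25,12,34,0,-4,25,12,34,0,-4,25]
}}

```text
time: 16.6
tool_pos: [476.0, -101.4, 180.8]
tcp_rot: [3.14, 0.001, 0.243]
contact_force: [0.2, 0.4, -1.3]
grip_width: 33.7
finger_force: 30.0
```

Request:
{"name": "step_arm", "arguments": {
  "deltas": [12,34,0,-4,25,12,34,0,-4,25,12,30,0,-2,25,6,14,0,0,25,2,3,0,0,25,0,0,0,0,25,0,0,0,0,25,0,0,0,0,25,0,0,0,0,25,0,0,0,0,25]
}}

```text
time: 17.85
tool_pos: [520.1, 13.1, 180.4]
tcp_rot: [3.141, -0.0, 0.071]
contact_force: [-0.5, 1.1, -1.0]
grip_width: 33.8
finger_force: 30.0
```

```bash
python3 - <<'E'
from h import *
o=get_obs();print(o["tool_pos"],o["tcp_rot"],o["contact_force"],o["grip_width"])
b=capture("side")[:,:,::-1]
P=o["tool_pos"]+[0,0,19];c=np.round(proj("side",[P-[0,0,40]])[0]).astype(int)-[45,48];print(c)
cv2.imwrite("pics/g4.png",cv2.resize(b[c[1]:c[1]+96,c[0]:c[0]+100],None,fx=6,fy=6,interpolation=2))
w=o["tcp_rot"][2];x=np.array([np.cos(w),np.sin(w),0])
for t in (0,15,18,20,25):
    ax=-np.sin(np.radians(t))*x+np.array([0,0,np.cos(np.radians(t))])
    print(t,((proj("side",[P-96*ax,P-60*ax,P-46*ax,P+29*ax])-c)*6).round().tolist())
E
```

```text
[520.13233724  13.1343687  180.4189909 ] [ 3.14143980e+00 -1.53777989e-05  7.08370681e-02] [-0.49810461  1.1450574  -0.97225072] 33.75399470978631
[280 170]
0 [[266.0, 427.0], [269.0, 338.0], [270.0, 303.0], [276.0, 108.0]]
15 [[201.0, 419.0], [227.0, 333.0], [238.0, 299.0], [297.0, 111.0]]
18 [[188.0, 416.0], [219.0, 331.0], [232.0, 297.0], [301.0, 112.0]]
20 [[180.0, 413.0], [214.0, 329.0], [228.0, 296.0], [303.0, 113.0]]
25 [[159.0, 405.0], [201.0, 324.0], [218.0, 292.0], [310.0, 116.0]]
```

View pics/g4.png

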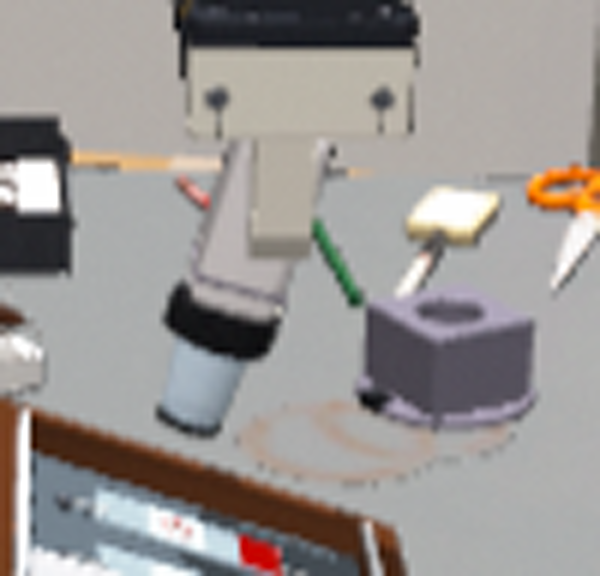

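```bash
cat > fit.py <<'E'
from h import *
from scipy.ndimage import map_coordinates,gaussian_filter
from scipy.optimize import minimize
def fit(o,img,n="side",t0=17):
    P=o["tool_pos"]+[0,0,19];w=o["tcp_rot"][2];x=np.array([np.cos(w),np.sin(w),0]);y=np.array([-x[1],x[0],0])
    G=np.zeros(img.shape[:2])
    for k in range(3):
        g=gaussian_filter(img[:,:,k].astype(float),.8);G=np.maximum(G,np.hypot(np.gradient(g,axis=1),np.gradient(g,axis=0)))
    f=np.linspace(0,2*np.pi,72)
    def seg(r,z): return np.c_[r*np.cos(f),r*np.sin(f),0*f+z]
    def model(q):
        t,dx,dz=q;c,s=np.cos(np.radians(t)),np.sin(np.radians(t));ax=-s*x+[0,0,c];ux=c*x+np.array([0,0,s])
        W=lambda L:P+dx*x+[0,0,dz]+L[:,:1]*ux+L[:,1:2]*y+(L[:,2:]-96)*ax
        out=[]
        h=cv2.convexHull(proj(n,W(np.r_[seg(21,36.5),seg(21,49.5)])).astype(np.float32))[:,0]
        out.append(h)
        return W,out
    def score(q):
        W,(h,)=model(q)
        d=np.r_[h,h[:1]];pts=np.concatenate([np.linspace(a,b,12)[:-1] for a,b in zip(d[:-1],d[1:])])
        # equal arclength
        L=np.r_[0,np.cumsum(np.linalg.norm(np.diff(d,axis=0),axis=1))];u=np.linspace(0,L[-1],150)
        pts=np.c_[np.interp(u,L,d[:,0]),np.interp(u,L,d[:,1])]
        s=map_coordinates(G,[pts[:,1],pts[:,0]],order=1).mean()
        # rim bottom front + barrel edges
        b=[]
        for yy,xx,z0,z1 in((13,-17,55,92),(13,17,55,75),(-13,17,55,70)):
            zz=np.linspace(z0,z1,40);b.append(W(np.c_[0*zz+xx,0*zz+yy,zz]))
        for xx in(-13,13):
            zz=np.linspace(3,33,40)
        r=seg(12.5,0)[2:35];b.append(W(r))
        e=[map_coordinates(G,[p[:,1],p[:,0]],order=1).mean() for p in(proj(n,k) for k in b)]
        return -(2*s+e[0]+.5*e[1]+.5*e[2]+e[3])
    R=[]
    for t in np.arange(t0-6,t0+7,1.):
        best=min(((score((t,dx,dz)),dx,dz) for dx in np.arange(-4,4.1,1) for dz in np.arange(-4,4.1,1)))
        r=minimize(score,(t,best[1],best[2]),method="Nelder-Mead",options=dict(initial_simplex=[(t,best[1],best[2]),(t+.7,best[1],best[2]),(t,best[1]+.7,best[2]),(t,best[1],best[2]+.7)]))
        R.append((t,round(best[0],2),best[1:],round(r.fun,2),r.x.round(1).tolist()))
    return R
if __name__=="__main__":
    o=get_obs()
    for r in fit(o,capture("side")):print(*r)
E
python3 fit.py
```

```text
Traceback (most recent call last):
  File "fit.py", line 42, in <module>
    for r in fit(o,capture("side")):print(*r)
             ~~~^^^^^^^^^^^^^^^^^^^
  File "fit.py", line 37, in fit
    r=minimize(score,(t,best[1],best[2]),method="Nelder-Mead",options=dict(initial_simplex=[(t,best[1],best[2]),(t+.7,best[1],best[2]),(t,best[1]+.7,best[2]),(t,best[1],best[2]+.7)]))
  File "fit.py", line 32, in score
    e=[map_coordinates(G,[p[:,1],p[:,0]],order=1).mean() for p in(proj(n,k) for k in b)]
                                                                 ^^^^^^^^^^^^^^^^^^^^^^
  File "fit.py", line 32, in <genexpr>
    e=[map_coordinates(G,[p[:,1],p[:,0]],order=1).mean() for p in(proj(n,k) for k in b)]
                                                                  ~~~~^^^^^
  File "h.py", line 4, in proj
    p=camera_params(n); return cv2.projectPoints(np.float64(P).reshape(-1,1,3),p["rvec"],p["tvec"],p["mtx"],None)[0].reshape(-1,2)
ValueError: time passes only in moves, steps and waits
```

```bash
sed -i '2a import functools\ncamera_params=functools.cache(camera_params)' h.py; python3 fit.py
```

```text
11.0 -95.39 (np.float64(4.0), np.float64(0.0)) -133.99 [17.6, 2.6, -1.3]
12.0 -101.63 (np.float64(4.0), np.float64(0.0)) -133.99 [17.6, 2.6, -1.3]
13.0 -109.54 (np.float64(4.0), np.float64(0.0)) -133.99 [17.6, 2.6, -1.3]
14.0 -118.23 (np.float64(4.0), np.float64(0.0)) -133.99 [17.6, 2.6, -1.3]
15.0 -126.9 (np.float64(4.0), np.float64(-1.0)) -133.99 [17.6, 2.6, -1.3]
16.0 -132.23 (np.float64(4.0), np.float64(-1.0)) -133.99 [17.6, 2.6, -1.3]
17.0 -133.72 (np.float64(3.0), np.float64(-1.0)) -133.99 [17.6, 2.6, -1.3]
18.0 -132.81 (np.float64(2.0), np.float64(-1.0)) -133.99 [17.6, 2.6, -1.3]
19.0 -132.05 (np.float64(1.0), np.float64(-2.0)) -133.99 [17.6, 2.6, -1.3]
20.0 -131.6 (np.float64(1.0), np.float64(-2.0)) -133.99 [17.6, 2.6, -1.3]
21.0 -130.45 (np.float64(0.0), np.float64(-2.0)) -133.99 [17.6, 2.6, -1.3]
22.0 -127.9 (np.float64(-1.0), np.float64(-3.0)) -133.99 [17.6, 2.6, -1.3]
23.0 -126.07 (np.float64(-2.0), np.float64(-3.0)) -133.99 [17.6, 2.6, -1.3]
```

Request:
{"name": "step_arm", "arguments": {
  "deltas": [-9,-25,0,3,25,-12,-34,0,4,25,-12,-34,0,4,25,-12,-34,0,4,25,-12,-34,0,4,25,-12,-34,0,4,25,-12,-34,0,4,25,-12,-34,0,4,25,-11,-29,0,2,25,-5.8,-14.5,0,0,25]
}}

```text
time: 19.25
tool_pos: [409.9, -294.4, 180.4]
tcp_rot: [3.141, 0.0, 0.645]
contact_force: [-0.4, 0.7, -1.8]
grip_width: 33.9
finger_force: 30.0
```

Request:
{"name": "step_arm", "arguments": {
  "deltas": [0,0,0,0,25,0,0,-14,0,25,0,0,-20,0,25,0,0,-16,0,25,0,0,-8,0,25,0,0,-6,0,25,0,0,-5,0,25,0,0,0,0,25,0,0,0,0,25,0,0,0,0,25]
}}

```text
time: 20.5
tool_pos: [410.5, -293.4, 111.7]
tcp_rot: [3.141, -0.0, 0.647]
contact_force: [0.4, -0.1, -2.0]
grip_width: 33.4
finger_force: 30.0
```

No contact on entry. Pull 10 mm along −x′, then lift.

Request:
{"name": "step_arm", "arguments": {
  "deltas": [-2,-1.5,0,0,25,-2,-1.5,0,0,25,-2,-1.5,0,0,25,-2,-1.5,0,0,25,0,0,0,0,25,0,0,0,0,25,0,0,0,0,25,0,0,0,0,25,0,0,0,0,25,0,0,0,0,25]
}}

```text
time: 21.75
tool_pos: [403.1, -298.6, 111.4]
tcp_rot: [3.141, -0.002, 0.646]
contact_force: [3.9, 3.4, -2.0]
grip_width: 33.9
finger_force: 30.0
```

Request:
{"name": "step_arm", "arguments": {
  "deltas": [0,0,8,0,25,0,0,16,0,25,0,0,24,0,25,0,0,21,0,25,10,25,0,-3,25,12,34,0,-4,25,12,34,0,-4,25,12,34,0,-4,25,12,34,0,-4,25,12,34,0,-4,25]
}}

```text
time: 23.0
tool_pos: [472.5, -103.6, 181.0]
tcp_rot: [3.141, -0.0, 0.243]
contact_force: [0.3, -0.8, -0.3]
grip_width: 33.9
finger_force: 30.0
```

Request:
{"name": "step_arm", "arguments": {
  "deltas": [12,34,0,-4,25,12,34,0,-4,25,13,31,0,-2,25,9,16,0,0,25,2,3,0,0,25,0,0,0,0,25,0,0,0,0,25,0,0,0,0,25,0,0,0,0,25,0,0,0,0,25]
}}

```text
time: 24.25
tool_pos: [520.3, 13.6, 180.4]
tcp_rot: [3.141, -0.0, 0.071]
contact_force: [-0.1, 0.4, -0.8]
grip_width: 34.0
finger_force: 30.0
```

```bash
python3 -c "
from h import *
o=get_obs();print(o['tool_pos'],o['tcp_rot'],o['contact_force'])"; python3 fit.py | sed -n '1p;4p;7,11p'
```

```text
[520.31146947  13.6295576  180.40631812] [ 3.14149238e+00 -4.46406048e-06  7.07794644e-02] [-0.0920832   0.43495044 -0.76827375]
11.0 -86.25 (np.float64(4.0), np.float64(0.0)) -136.96 [19.8, 2.9, -1.3]
14.0 -97.74 (np.float64(4.0), np.float64(0.0)) -136.95 [19.6, 3.0, -1.2]
17.0 -126.08 (np.float64(4.0), np.float64(-1.0)) -136.96 [19.9, 2.9, -1.3]
18.0 -133.89 (np.float64(4.0), np.float64(-1.0)) -136.96 [19.8, 2.9, -1.3]
19.0 -135.52 (np.float64(4.0), np.float64(-1.0)) -136.96 [19.8, 2.9, -1.3]
20.0 -136.07 (np.float64(3.0), np.float64(-1.0)) -136.96 [19.8, 2.9, -1.3]
21.0 -135.39 (np.float64(2.0), np.float64(-2.0)) -136.96 [19.9, 2.9, -1.3]
```

```bash
python3 - <<'E'
from h import *
img=capture("side");p0=(310,257)
s=img[250:266,300:322].astype(int);m=(s[:,:,0]-s[:,:,1])
ys,xs=np.where(m>12);print(list(zip(xs+300,ys+250,m[ys,xs]))[:60])
o=get_obs();P=o["tool_pos"]+[0,0,19];w=.0714;a=np.radians(20)
R=cv2.Rodrigues(np.array([0,0,w]))[0]@cv2.Rodrigues(np.array([0,-a,0]))[0];O=np.array([543,99.8,59])
for n,px in(("side",(310,257.2)),("side",(309.5,256.5)),("top",(297.3,240.7))):
  for h in(-2.2,-0.2):
    c,d=ray(n,px);nn=R[:,2];p=O+h*nn;Q=c+d*((p-c)@nn)/(d@nn);print(n,px,h,Q.round(1),(R.T@(Q-O)).round(1))
T=P+2.9*np.array([1,w,0])+[0,0,-1.3]-96*R[:,2];print("tip",T,(R.T@(T-O)).round(1), "nominal tip",P-96*R[:,2])
E
```

```text
[(np.int64(302), np.int64(250), np.int64(28)), (np.int64(303), np.int64(250), np.int64(33)), (np.int64(304), np.int64(250), np.int64(33)), (np.int64(305), np.int64(250), np.int64(33)), (np.int64(306), np.int64(250), np.int64(32)), (np.int64(307), np.int64(250), np.int64(34)), (np.int64(308), np.int64(250), np.int64(33)), (np.int64(309), np.int64(250), np.int64(33)), (np.int64(310), np.int64(250), np.int64(32)), (np.int64(311), np.int64(250), np.int64(33)), (np.int64(312), np.int64(250), np.int64(33)), (np.int64(313), np.int64(250), np.int64(31)), (np.int64(314), np.int64(250), np.int64(32)), (np.int64(315), np.int64(250), np.int64(31)), (np.int64(316), np.int64(250), np.int64(31)), (np.int64(317), np.int64(250), np.int64(32)), (np.int64(318), np.int64(250), np.int64(35)), (np.int64(319), np.int64(250), np.int64(37)), (np.int64(320), np.int64(250), np.int64(44)), (np.int64(321), np.int64(250), np.int64(45)), (np.int64(305), np.int64(251), np.int64(28)), (np.int64(306), np.int64(251), np.int64(32)), (np.int64(307), np.int64(251), np.int64(33)), (np.int64(308), np.int64(251), np.int64(3
[... 1462 characters left out ...]
np.int64(33)), (np.int64(315), np.int64(253), np.int64(34)), (np.int64(316), np.int64(253), np.int64(34)), (np.int64(317), np.int64(253), np.int64(34)), (np.int64(318), np.int64(253), np.int64(35))]
side (310, 257.2) -2.2 [552.3   3.5  57.5] [  1.8 -96.8  -2.2]
side (310, 257.2) -0.2 [552.2   8.1  59.7] [  2.7 -92.2  -0.2]
side (309.5, 256.5) -2.2 [553.6   0.6  57.9] [  2.9 -99.7  -2.2]
side (309.5, 256.5) -0.2 [553.5   5.2  60.1] [  3.8 -95.1  -0.2]
top (297.3, 240.7) -2.2 [555.6  15.9  59.1] [  6.2 -84.6  -2.2]
top (297.3, 240.7) -0.2 [555.4  15.9  61.1] [  6.7 -84.6  -0.2]
tip [555.96286632  16.28551944 107.89825121] [ 23.3 -84.2  43.6] nominal tip [553.06286632  16.07845944 109.19825121]
```

```bash
python3 - <<'E'
from h import *
a=np.array(cv2.imread("pics/top0.png"));b=np.ascontiguousarray(capture("top")[:,:,::-1])
w=.0714;al=np.radians(20)
R=cv2.Rodrigues(np.array([0,0,w]))[0]@cv2.Rodrigues(np.array([0,-al,0]))[0];O=np.array([543,99.8,59])
for n,im,(x0,x1) in(("start",a,(265,298)),("now",b,(218,248))):
    s=im[225:265,x0:x1].max(2).astype(float);m=s<75
    k,l,st,ce=cv2.connectedComponentsWithStats(m.astype(np.uint8));i=1+np.argmax(st[1:,4]);c=ce[i]+[x0,225]
    d,r=ray("top",c)
    for h in (12.3,30):
        nn=R[:,2];p=O+h*nn;Q=d+r*((p-d)@nn)/(r@nn);print(n,st[i],c.round(2),h,Q.round(1),(R.T@(Q-O)).round(1))
print((R.T@(np.array([537.3,45.9,97])-O)).round(1),(R.T@(np.array([529.2,152.3,97])-O)).round(1))
# red ring centroid in the top view now
s=b[232:250,288:306].astype(int);red=np.clip(s[:,:,2]-s[:,:,1]-15,0,None);red[14:]=0
yy,xx=np.mgrid[232:250,288:306];print("ring top",(red*xx).sum()/red.sum(),(red*yy).sum()/red.sum(),red.sum());print(red)
E
```

```text
start [ 11  11  12  19 197] [281.35 244.96] 12.3 [544.6  48.8  71.3] [  2.3 -51.   12.3]
start [ 11  11  12  19 197] [281.35 244.96] 30 [543.1  48.   89.6] [  7.  -51.7  30. ]
now [  8   0  22  40 414] [236.09 247.49] 12.3 [536.9 143.   71. ] [ 1.3 43.6 12.3]
now [  8   0  22  40 414] [236.09 247.49] 30 [535.5 140.6  89.2] [ 6.  41.2 30. ]
[  4.  -53.4  39. ] [ 3.6 53.4 39.1]
ring top nan nan 0
[[0 0 0 0 0 0 0 0 0 0 0 0 0 0 0 0 0 0]
 [0 0 0 0 0 0 0 0 0 0 0 0 0 0 0 0 0 0]
 [0 0 0 0 0 0 0 0 0 0 0 0 0 0 0 0 0 0]
 [0 0 0 0 0 0 0 0 0 0 0 0 0 0 0 0 0 0]
 [0 0 0 0 0 0 0 0 0 0 0 0 0 0 0 0 0 0]
 [0 0 0 0 0 0 0 0 0 0 0 0 0 0 0 0 0 0]
 [0 0 0 0 0 0 0 0 0 0 0 0 0 0 0 0 0 0]
 [0 0 0 0 0 0 0 0 0 0 0 0 0 0 0 0 0 0]
 [0 0 0 0 0 0 0 0 0 0 0 0 0 0 0 0 0 0]
 [0 0 0 0 0 0 0 0 0 0 0 0 0 0 0 0 0 0]
 [0 0 0 0 0 0 0 0 0 0 0 0 0 0 0 0 0 0]
 [0 0 0 0 0 0 0 0 0 0 0 0 0 0 0 0 0 0]
 [0 0 0 0 0 0 0 0 0 0 0 0 0 0 0 0 0 0]
 [0 0 0 0 0 0 0 0 0 0 0 0 0 0 0 0 0 0]
 [0 0 0 0 0 0 0 0 0 0 0 0 0 0 0 0 0 0]
 [0 0 0 0 0 0 0 0 0 0 0 0 0 0 0 0 0 0]
 [0 0 0 0 0 0 0 0 0 0 0 0 0 0 0 0 0 0]
 [0 0 0 0 0 0 0 0 0 0 0 0 0 0 0 0 0 0]]<stdin>:14: RuntimeWarning: invalid value encountered in scalar divide
```

```bash
python3 - <<'E'
from h import *
w=.0714;al=np.radians(20)
R=cv2.Rodrigues(np.array([0,0,w]))[0]@cv2.Rodrigues(np.array([0,-al,0]))[0];O=np.array([543,99.8,59])
g=cv2.imread("pics/g2.png")[:300,:420].astype(int)
A=cv2.resize(cv2.imread("pics/top0.png")[195:295,185:325],None,fx=3,fy=3,interpolation=2).astype(int)
def loc(px,h):
    d,r=ray("top",px);nn=R[:,2];p=O+h*nn;Q=d+r*((p-d)@nn)/(r@nn);return Q.round(1),(R.T@(Q-O)).round(1)
def topx(c): return (np.array(c)+.5)/3-.5+[185,195]
for n,im,(x0,x1,y0,y1) in(("fin0",A,(255,325,100,200)),("fin1",g,(105,175,110,210))):
    m=im[y0:y1,x0:x1].max(2)<75
    k,l,st,ce=cv2.connectedComponentsWithStats(m.astype(np.uint8));i=1+np.argmax(st[1:,4]);c=topx(ce[i]+[x0,y0]);print(n,st[i],c,loc(c,12.3),loc(c,30))
red=np.clip(g[:,:,2]-g[:,:,1]-25,0,None)[118:157,318:358];yy,xx=np.mgrid[118:157,318:358]
ys,xs=np.where(red>0);c=topx([(xs.min()+xs.max())/2+318,(ys.min()+ys.max())/2+118]);c2=topx([(red*xx).sum()/red.sum(),(red*yy).sum()/red.sum()])
print("ring",xs.min()+318,xs.max()+318,ys.min()+118,ys.max()+118,c,c2,loc(c2,-2.2),loc(c,0))
E
```

```text
fin0 [  18   23   35   58 1749] [281.35944349 245.04650276] (array([544.4,  48.8,  71.3]), array([  2.1, -51. ,  12.3])) (array([542.9,  48. ,  89.5]), array([  6.9, -51.7,  30. ]))
fin1 [  17   21   37   57 1753] [231.24015973 247.5611333 ] (array([536.5, 153.1,  71.1]), array([ 1.6, 53.6, 12.3])) (array([535.1, 150.5,  89.4]), array([ 6.3, 51.1, 30. ]))
ring 326 348 127 147 [297.         240.33333333] [297.27593285 240.31456638] (array([556.4,  16. ,  59.3]), array([  7.1, -84.6,  -2.2])) (array([556.1,  16.5,  61.6]), array([  7.6, -84. ,   0. ]))
```

Request:
{"name": "step_arm", "arguments": {
  "deltas": [-4,-0.7,0,0,25,-3.8,-0.6,-4,0,25,0,0,-8,0,25,0,0,-8,0,25,0,0,-8,0,25,0,0,-8,0,25,0,0,0,0,25,0,0,0,0,25,0,0,0,0,25,0,0,0,0,25]
}}

```text
time: 25.65
tool_pos: [512.7, 12.5, 144.7]
tcp_rot: [3.141, -0.001, 0.071]
contact_force: [-0.4, -0.8, -1.7]
grip_width: 34.0
finger_force: 30.0
```

```bash
python3 - <<'E'
from fit import *
o=get_obs();print(o["tool_pos"],o["contact_force"],o["moment"])
for r in fit(o,capture("side"),t0=20)[5:9]:
    print(r[3],r[4])
t,dx,dz=r[4]
w=o["tcp_rot"][2];x=np.array([np.cos(w),np.sin(w),0]);t=np.radians(t);ax=-np.sin(t)*x+[0,0,np.cos(t)]
T=o["tool_pos"]+[0,0,19]+dx*x+[0,0,dz]-96*ax
print("tip",T.round(1))
for k in(0,8,10,12,14,16):print(k,(T-k*ax).round(1),proj("side",[T-k*ax])[0].round(2))
E
```

```text
[512.70017419  12.46811282 144.6538186 ] [-0.4218191  -0.83286893 -1.74804393] [-0.04184409  0.08630297  0.03673486]
-154.91 [20.5, 2.7, -2.6]
-154.91 [20.5, 2.7, -2.6]
-155.8 [24.4, 0.2, -2.9]
-155.81 [24.4, 0.2, -2.9]
tip [552.5  15.3  73.3]
0 [552.5  15.3  73.3] [309.87 253.2 ]
8 [555.8  15.5  66. ] [308.38 256.09]
10 [556.6  15.6  64.2] [308.01 256.8 ]
12 [557.4  15.7  62.4] [307.64 257.52]
14 [558.2  15.7  60.6] [307.27 258.24]
16 [559.1  15.8  58.8] [306.9  258.96]
```

Request:
{"name": "step_arm", "arguments": {
  "deltas": [0.7,0,-1.9,0,25,0.7,0.1,-1.9,0,25,0.7,0,-1.9,0,25,0.7,0.1,-1.9,0,25,0,0,0,0,25,0,0,0,0,25,0,0,0,0,25,0,0,0,0,25,0,0,0,0,25,0,0,0,0,25]
}}

```text
time: 26.95
tool_pos: [515.4, 12.7, 136.8]
tcp_rot: [3.141, -0.0, 0.071]
contact_force: [0.2, -0.2, -1.2]
grip_width: 33.5
finger_force: 30.0
```

```bash
cat > f.py <<'E'
from h import *
F=[]
for i in range(8):
    capture("side");o=get_obs();F.append(np.r_[o["contact_force"],o["moment"]*100])
print(o["time"],o["tool_pos"].round(2),np.mean(F,0).round(2),np.std(F,0).round(2))
E
python3 f.py
```

```text
27.35 [515.34  12.69 136.79] [-0.13 -0.18 -0.98  1.01  3.03  0.55] [0.27 0.31 0.68 2.26 2.92 2.24]
```

Request:
{"name": "step_arm", "arguments": {
  "deltas": [0.34,0,-0.94,0,25,0,0,0,0,25,0.34,0,-0.94,0,25,0,0,0,0,25,0.34,0.1,-0.94,0,25,0,0,0,0,25,0.34,0,-0.94,0,25,0,0,0,0,25,0,0,0,0,25,0,0,0,0,25]
}}

```text
time: 28.6
tool_pos: [516.7, 12.8, 133.1]
tcp_rot: [3.141, 0.0, 0.071]
contact_force: [-0.8, -0.4, -0.0]
grip_width: 33.6
finger_force: 30.0
```

```bash
python3 f.py
```

```text
29.0 [516.73  12.78 133.05] [-1.15 -0.29  0.07 -7.23 15.37 -2.7 ] [0.29 0.41 0.33 2.39 1.99 2.31]
```

```bash
python3 - <<'E'
from fit import *
o=get_obs();R=fit(o,capture("side"),t0=19)
for r in R[5:9]:
    print(r[3],r[4])
    t,dx,dz=r[4]
    w=o["tcp_rot"][2];x=np.array([np.cos(w),np.sin(w),0]);t=np.radians(t);ax=-np.sin(t)*x+[0,0,np.cos(t)]
    T=o["tool_pos"]+[0,0,19]+dx*x+[0,0,dz]-95*ax
    print("tip",T.round(1),proj("side",[T])[0].round(2))
E
```

```text
-124.75 [18.4, 3.2, 0.5]
tip [549.8  15.1  62.4] [310.95 257.51]
-124.75 [18.4, 3.2, 0.5]
tip [549.8  15.1  62.4] [310.95 257.51]
-124.75 [18.4, 3.2, 0.5]
tip [549.8  15.1  62.4] [310.95 257.51]
-124.75 [18.4, 3.2, 0.5]
tip [549.8  15.1  62.4] [310.95 257.51]
```

```bash
python3 - <<'E'
from h import *
b=capture("side")[:,:,::-1]
cv2.imwrite("pics/g5.png",cv2.resize(b[205:271,275:355],None,fx=9,fy=9,interpolation=cv2.INTER_CUBIC))
E
```

```text
(no output)
```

View pics/g5.png

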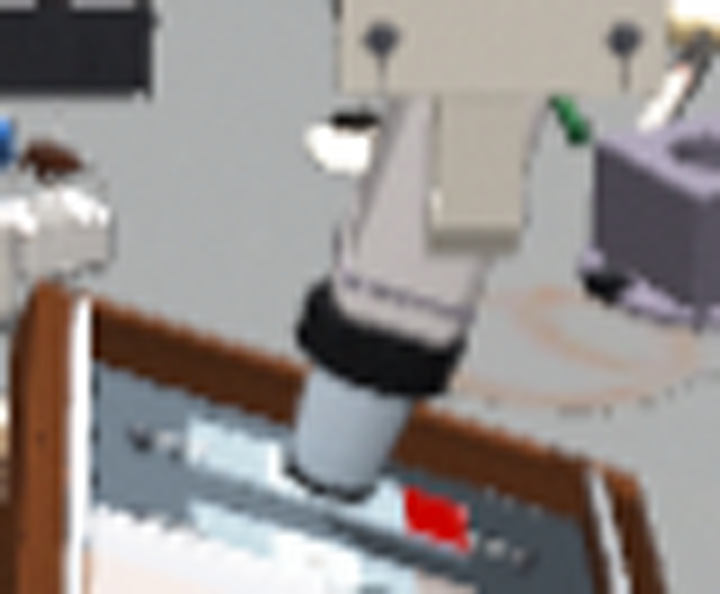

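```bash
python3 - <<'E'
from h import *
g=cv2.imread("pics/g4.png").astype(int)
d=np.clip(g[:,:,2]-g[:,:,1]-12,0,None);d[:,:140]=0;d[:,225:]=0;d[:495]=0;d[552:]=0
d[:, :]=np.where(np.mgrid[:576,:600][0]>490+.0*np.mgrid[:576,:600][1],d,0)
k,l,st,ce=cv2.connectedComponentsWithStats((d>0).astype(np.uint8))
for i in range(1,k):
    if st[i,4]>20: m=l==i;yy,xx=np.where(m);W=d[m];print(st[i],ce[i],((W*xx).sum()/W.sum(),(W*yy).sum()/W.sum()))
r=np.clip(g[:,:,2]-g[:,:,1]-90,0,None)>0;k,l,st,ce=cv2.connectedComponentsWithStats(r.astype(np.uint8))
for i in range(1,k):
    if st[i,4]>200: print("red",st[i],ce[i])
v=g[480:560:6,84:300:6].min(2);np.set_printoptions(linewidth=250);print(v)
E
```

```text
[165 495  60  22 614] [204.57654723 501.39413681] (np.float64(206.66893903024484), np.float64(500.59942390782527))
[161 517   8  12  77] [164.84415584 522.81818182] (np.float64(164.75225225225225), np.float64(522.8738738738739))
[171 516  22  22 262] [180.98473282 526.4351145 ] (np.float64(180.39333028780266), np.float64(525.3202375513933))
red [ 529  168   71   42 1605] [566.85981308 188.8317757 ]
red [ 240  536   41   40 1070] [259.67850467 555.15046729]
[[118 116 111 111  97  82  75  63  31  12  12  17  22  23  22  22  22  21  22  21  21  20  18  21  24  37  63  75 102 142 152 159 170 176 174 156]
 [116 117 130 128 105 102 111 107  87  71  62  31  12  16  21  22  22  23  22  22  22  21  20  21  21  20  23  29  42  66  77 105 141 151 161 170]
 [111 114 152 176 160 148 131 119 111 108 107  90  74  47  20  12  13  21  21  19  21  22  21  21  20  21  20  21  20  24  29  42  66  77 104 142]
 [148 135 176 209 208 198 173 168 158 130 119 108 106  94  78  74  62  31  16  16  18  21  22  22  22  22  20  21  21  20  20  21  24  29  43  66]
 [160 145 189 223 212 203 199 206 199 179 171 175 1
[... 719 characters left out ...]
19 138 162 190 224 245 245 251 243 199 222 255 221 197 198 183 174 146  85  67  76  82  90  89  89  87  66  58]
 [116 117 125 124 112 109 113 115 112 119 122 122 149 178 201 228 237 230 246 255 228 202 203 202 201 193  75   6  40  62  74  77  80  95  95  91]
 [115 117 149 173 164 151 129 106 107 114 111 108 115 119 130 148 167 196 228 248 232 208 202 202 203 202  82   0   7  12  20  42  87  94  70  73]
 [120 108 143 196 212 199 179 158 148 129 117 112 110 111 111 108  96 109 139 170 187 192 199 207 207 203 102   0   0   0   0  15  75  87  57  66]
 [134 137 149 192 213 204 208 210 198 178 171 161 135 118 108 107  93  69  66  82 107 128 153 179 189 198 137   9   0   0   0   1  37  62  53  67]]
```

Request:
{"name": "step_arm", "arguments": {
  "deltas": [-0.5,0,1.4,0,25,-0.5,0,1.4,0,25,1.4,0.4,0.5,0,25,1.4,0.4,0.5,0,25,1.4,0.3,0.5,0,25,0,0,0,0,25,0,0,0,0,25,0,0,0,0,25,0,0,0,0,25,0,0,0,0,25]
}}

```text
time: 30.35
tool_pos: [519.9, 13.9, 137.3]
tcp_rot: [3.142, 0.0, 0.071]
contact_force: [0.2, -0.8, -1.3]
grip_width: 34.0
finger_force: 30.0
```

```bash
python3 f.py; cat > f2.py <<'E'
from fit import *
o=get_obs();R=min(fit(o,capture("side"),t0=19),key=lambda r:r[3])
t,dx,dz=R[4];w=o["tcp_rot"][2];x=np.array([np.cos(w),np.sin(w),0]);t=np.radians(t);ax=-np.sin(t)*x+[0,0,np.cos(t)]
for L in(96,94,90):
    T=o["tool_pos"]+[0,0,19]+dx*x+[0,0,dz]-L*ax
    print(R[3:],L,"tip",T.round(1),proj("side",[T])[0].round(2))
E
python3 f2.py
```

```text
30.75 [519.9   13.9  137.32] [-0.16  0.44 -1.31  0.76  1.48  1.26] [0.56 0.55 0.2  2.06 2.24 2.35]
(np.float64(-137.35), [19.2, 3.1, -0.2]) 96 tip [554.5  16.4  65.5] [308.92 256.49]
(np.float64(-137.35), [19.2, 3.1, -0.2]) 94 tip [553.8  16.3  67.3] [309.22 255.74]
(np.float64(-137.35), [19.2, 3.1, -0.2]) 90 tip [552.5  16.2  71.1] [309.82 254.25]
```

Request:
{"name": "step_arm", "arguments": {
  "deltas": [-0.6,0,-0.2,0,25,0,0,0,0,25,0.65,0,-1.8,0,25,0,0,0,0,25,0.65,0.1,-1.8,0,25,0,0,0,0,25,0.65,0,-1.8,0,25,0,0,0,0,25,0,0,0,0,25,0,0,0,0,25]
}}

```text
time: 32.05
tool_pos: [521.2, 14.0, 131.8]
tcp_rot: [3.141, 0.0, 0.071]
contact_force: [-1.0, -1.8, 0.5]
grip_width: 33.6
finger_force: 30.0
```

```bash
python3 f.py;python3 f2.py
```

```text
32.45 [521.26  13.98 131.74] [-0.88 -0.05  0.74 -2.3   9.19 -1.95] [0.45 0.35 0.55 1.78 2.06 2.84]
(np.float64(-139.83), [19.6, 5.3, -9.5]) 96 tip [558.7  16.6  50.8] [307.01 262.24]
(np.float64(-139.83), [19.6, 5.3, -9.5]) 94 tip [558.   16.6  52.7] [307.31 261.5 ]
(np.float64(-139.83), [19.6, 5.3, -9.5]) 90 tip [556.7  16.5  56.5] [307.91 260.02]
```

Request:
{"name": "step_arm", "arguments": {
  "deltas": [0.3,0,-0.85,0,25,0,0,0,0,25,0.3,0,-0.85,0,25,0,0,0,0,25,0,0,0,0,25,0,0,0,0,25,0,0,0,0,25,0,0,0,0,25,0,0,0,0,25,0,0,0,0,25]
}}

```text
time: 33.75
tool_pos: [521.8, 14.0, 130.0]
tcp_rot: [3.142, 0.0, 0.071]
contact_force: [-0.9, -0.0, 1.2]
grip_width: 33.6
finger_force: 30.0
```

```bash
sed -i 's/range(8)/range(20)/' f.py; python3 f.py; python3 - <<'E'
import fit as F
from fit import *
# restricted fit: dark collar vs. rim seen in the same picture
o=get_obs();im=capture("side")
print(im[246:266,300:322].max(2))
E
```

```text
34.75 [521.85  14.01 130.02] [-1.14  0.33  1.11  7.64 18.24  1.44] [0.46 0.45 0.4  2.86 3.51 3.23]
[[ 68  68  68  67  69  75  61  34  22  24  24  21  22  22  21  22  23  21
   20  22  22  17]
 [ 71  70  70  70  72  67  72 107 111  44  21  23  23  22  23  23  22  20
   20  19  18  18]
 [ 71  72  73  72  72  71  85 166 175 151 109  43  24  23  22  18  20  20
   20  20  18  21]
 [ 72  73  73  73  71  74  99 186 191 188 173 148 103  40  20  21  21  21
   20  17  17  25]
 [110  92  71  74  73  79 124 189 191 190 188 182 166 142 131  96  87  55
   39  33  48  95]
 [142 130 115 110  91  83 145 190 189 187 186 183 182 175 165 144 133 107
   67  63  66  92]
 [164 161 145 141 130 124 175 190 189 188 184 181 178 171 162 152 139 101
   76  73  70  70]
 [216 227 199 164 161 153 190 192 193 189 184 179 174 167 160 147 129  81
   76  76  75  73]
 [231 234 229 228 223 172 189 189 188 185 184 180 173 163 154 137 100  76
   76  76  75  75]
 [231 230 231 233 207 143 189 186 183 182 181 174 168 160 149 132  80  74
   74  76  76  77]
 [231 231 231 227 140  72 138 183 182 180 177 171 163 155 141 114  77  
[... 159 characters left out ...]
0 141 132 120 110 179 200 169
  163 105  83  82]
 [147 139 135 166 173 187 193 178 142  56  43  73  71  68 128 220 231 224
  217 164 163 134]
 [144 144 145 145 138 137 166 169 159 155 175 151 183 202 221 231 231 231
  229 205 197 186]
 [161 132 144 145 143 143 147 136 139 131 165 164 203 228 234 231 230 231
  231 221 192 199]
 [228 219 200 164 161 144 143 144 137  81  96 110 130 163 189 208 226 231
  231 222 195 200]
 [235 235 230 229 228 211 174 161 141 124 120  81  80  91 109 130 163 188
  205 212 204 198]
 [231 231 231 235 236 245 248 246 229 185 158 118  83  83  83  79  92 109
  128 154 160 169]
 [234 231 231 231 233 246 253 253 252 249 246 229 178 105  83  82  82  81
   80  91 110 126]]
```

```bash
python3 -c "
from plant import *
print(close_job())"
```

```text
the job is handed in; nothing more can be done
None
```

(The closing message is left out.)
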